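Put the blue test-tile tray away under the drying shelf

ROBOT

A 7-joint arm with a two-finger parallel gripper is mounted at the origin on the work surface. World frame = base frame: x ahead of the robot, y to its left, z up, the work surface at z = 0. Lengths are in m, angles in rad, forces in N, time in s.
With the tool pointing down it reaches from about 0.4 to 0.9 m from the base axis. Payload 5.6 kg.
Tool frame: the origin (TCP) lies on the mounting face of the last link; the fingertips stand 190 mm ahead of it and the grasp point (between the pads) lies 171 mm ahead of it (arm.grip_depth is the distance from the TCP to the grasp point, in m); z points along the fingers, y is the line along which they close (so a half turn about z gives the same grasp; the last joint's range is limited). The gripper opens to 92 mm and grips with 3 to 60 N. Pads are 20 mm wide; open, the fingers measure 128 mm over their backs; the gripper's body (75 mm by 189 mm) begins 69 mm behind the grasp point.
Start: joints at [1.076, 0.468, -0.012, 1.603, 0.006, 1.071, -0.056], TCP at [0.284, -0.585, 0.405] pointing down, gripper open.
Joint ranges: [-2.53, 2.53], [-0.31, 2.02], [-1.57, 1.55], [0.28, 2.44], [-1.29, 4.43], [0.15, 1.84], [-2.92, 2.92]. Speed limits (rad/s): [2.57, 2.57, 3.14, 3.14, 3.14, 3.14, 3.14].

INTERFACE

Orientations are given as a 3x3 rotation matrix whose columns are the frame's x, y, z axes.
In Python, from rig import arm gives the robot as it stands.
- The arm moves only by the shell command python3 -m jog 'ROWS' [FORCE]. ROWS is JSON, a list of rows, each a list of 7 numbers: the shift along the tool's x, y, z in m, then the turn, a rotation vector about the tool's x, y, z in degrees, then the opening, from -1 (shut) to 1 (fully open). A call has 1 to 12 rows; each row shifts and turns the commanded pose from where the row before left it, along the tool's axes as they then stand; what a row does not reach is not made up. A row lasts 1/12 s, in which the tool goes at most 41.7 mm and 7.16 degrees, less where a joint would pass 70% of its speed; a pose out of reach is approached as far as the arm can. A call with a gripper value outside its range is refused whole. The fingers move at their own pace and stop on an object; FORCE is the grip in N (left out, the last holds). Time passes only in rows, so rows that do not move let the fingers close. It gives the time, the measured TCP pose, the force, the opening and the grip force at its end, in the units of the state.
- arm.state(): the state, without advancing time (a new reading comes with each control period).
- arm.read_camera(name): name is "scene" or "top" or "wrist"; returns the picture (420x560x3 uint8, red, green, blue); there is no depth.
- arm.camera_model(name): a dict with "K" (3x3 intrinsics, pixels), "R" (3x3) and "t" (3): a world point X has camera coordinates R X + t; the wrist camera has in their place "T_tool_cam" (4x4, takes a point from camera to tool coordinates, whose origin is the TCP and whose axes are the flange's). Camera axes: x right, y down, z forward; pixel columns grow to the right and rows downward; lengths in m; the calibration is good to about 2 mm. The wrist camera is an equidistant fisheye: a pixel r from the principal point sees the ray r / f radians off the axis. A picture is of the moment at which its call begins: read the wrist's pose just before it. camera_model takes no time and is no camera call.
- arm.finish_job(): hands the job in; it is judged then, once.
The state is a dict: "t": time; "qpos": joint angles; "joint_vel": joint speeds; "joint_efforts": joint torques, N m; "eef_pos": TCP position; "tcp_rot": TCP orientation; "force": force on the tool from outside, world axes, zero at the start; "torque": the same for the moment, N m; "opening": opening from 0.0 (shut) to 1.0 (fully open); "grasp_force": force on a finger pad.
Only numpy, scipy, OpenCV 4.12 (cv2) and the standard library are available. Lean on these libraries where they do the work, as an engineer would, in place of code of your own. Each camera call takes 0.05 s, during which the arm holds its last target. There are 200 camera calls.

TASK

Slide the blue-handled tray of test tiles along the tabletop, tiles first, in under the front of the low drying shelf until the whole tray is under the board and only its handle sticks out, pointing straight out in front. Keep the tray down on the table and do not let it or the robot bump the shelf, its legs or its underside. Leave the vase on the shelf and the yellow-handled tray as they are, and let go at the end.

Things in the scene. Friction and masses are not known exactly. Their poses are not given: they have to be found in the camera images.
- blue_tray: (Sizes in mm.) Low open wooden tray of blue tiles (fixed in), loose, about 300 g, with a blue bar handle. Origin at table level under the handle's grip; x runs along the handle to the tray, z up. Handle: x -30 to 70, 16 wide, 8 to 32 above the table. Tray: x 70 to 180, 90 wide (y), 28 high, centred on y 0. Starts in front of the shelf, left or right, handle roughly towards the robot.
- yellow_tray: Bystander: the same tray with a yellow handle and yellow and amber tiles, same sizes and axes. Starts on the other side from the blue one. To be left alone.
- drying_shelf: (Sizes in mm.) Low fixed wooden shelf: board 160 deep, 300 wide, underside 60 and top 75 above the table, on two side legs; three small pots fixed on its rear. Origin at table level under the middle of the board's front edge (nearest the robot); x points in under the board, y along the edge. Board: x 0 to 160, y -150 to 150. Legs 15 thick at both ends: opening 270 wide, open right through.
- vase: Terracotta vase, 110 mm high, 72 mm across at its widest, standing loose on the shelf board near its left (+y) end. Origin at the centre of its underside, z up. To be left standing.
Not all that is in view belongs to the job. Leave any purple look-alike of the vase alone.

How it is judged:
By the outcome, as a careful person would: the job done as asked, in the order asked, and still so for the second after the job is handed in, with the robot touching nothing.
It also fails if it takes over 38 s, if anything falls off the work surface, if the arm or the gripper's body presses on something with over 40 N, if the wrist force passes 120 N, or if a joint passes its speed limit or range.

## Working session

There is one attempt and no reset: what is moved stays moved. The work goes in short steps, Python scripts to look and compute and a shell command to move; the robot and the scene stay as the last step left them, time stands still between calls to the robot, and variables do not carry over. Pictures are saved under pics/ and viewed, at most 10 in all, crops included, and the job is handed in when it is done.

```bash
mkdir -p pics; python3 - <<'E'
from rig import arm
import cv2
for n in("top","scene"):
    im=arm.read_camera(n); cv2.imwrite(f"pics/{n}0.png",im[:,:,::-1])
    m=arm.camera_model(n); print(n,m)
s=arm.state();print(s['t'],s['eef_pos'],s['tcp_rot'],s['force'])
E
```

```text
top {'K': array([[543.72770394,   0.        , 279.87276125],
       [  0.        , 543.72770394, 203.57581298],
       [  0.        ,   0.        ,   1.        ]]), 'R': array([[-0.02338134, -0.99970301,  0.00687011],
       [-0.99620413,  0.02272204, -0.08403002],
       [ 0.08384896, -0.00880877, -0.99643954]]), 't': array([0.00451156, 0.61904748, 1.16593279])}
scene {'K': array([[417.79616186,   0.        , 283.77910687],
       [  0.        , 417.79616186, 207.69940365],
       [  0.        ,   0.        ,   1.        ]]), 'R': array([[-0.0356941 ,  0.99932339, -0.00887113],
       [ 0.74269421,  0.02058616, -0.66931421],
       [-0.66867873, -0.03047911, -0.7429265 ]]), 't': array([ 0.02659527, -0.40792601,  1.22568498])}
0.1 [ 0.28361511 -0.58462183  0.40387008] [[ 8.99707099e-01  4.36493440e-01 -7.83210150e-04]
 [ 4.36494124e-01 -8.99706132e-01  1.32469185e-03]
 [-1.26439674e-04 -1.53370129e-03 -9.99998816e-01]] [-0.56811582  0.7662881   0.11883519]
```

View pics/top0.png

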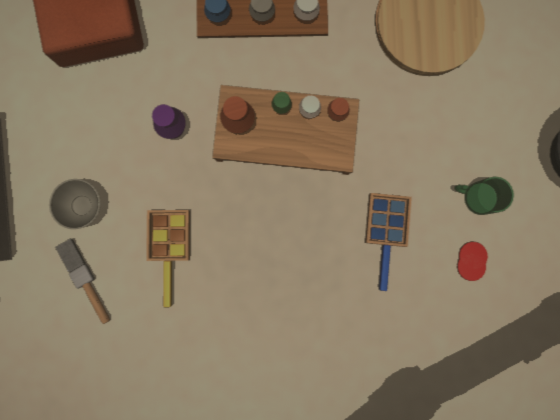

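View pics/scene0.png

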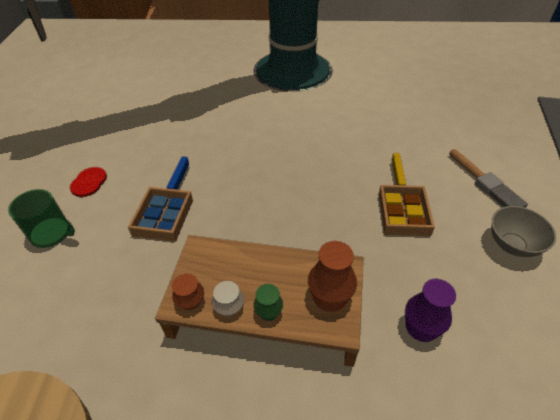

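Top view: the blue-handled tray is at about (388,220) with its handle end at (384,290). The yellow one is at (169,236). The shelf's front edge runs from (215,162) to (351,171). The terracotta vase is at (236,115) on the board, and the purple look-alike is at (168,122). The blue-handled tray with blue tiles is the one to move, and I'll confirm it in a crop.

```bash
python3 - <<'E'
import cv2
im=cv2.imread("pics/top0.png")[75:305,200:430]
cv2.imwrite("pics/c1.png",cv2.resize(im,(598,598),interpolation=cv2.INTER_CUBIC))
E
```

```text
(no output)
```

View pics/c1.png

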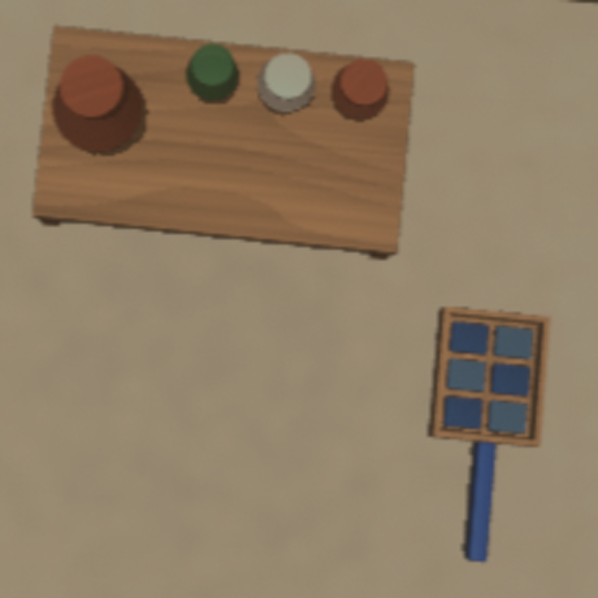

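The crop confirms blue tiles and a blue handle, with the handle end at crop (477,560). The board corners are clear too. Next I turn these into positions.

```bash
cat >h.py <<'E'
import numpy as np
from rig import arm
def back(name,uv,z):
    m=arm.camera_model(name);R,t=m['R'],m['t']
    c=-R.T@t; d=R.T@np.linalg.inv(m['K'])@[*uv,1]
    return c+d*(z-c[2])/d[2]
def fit(model,pts):
    # planar rigid fit: returns origin xy, yaw (deg), residual mm
    A=np.array(model,float);B=np.array(pts)[:,:2]
    a=A-A.mean(0);b=B-B.mean(0);H=a.T@b
    th=np.arctan2(H[0,1]-H[1,0],H[0,0]+H[1,1]);R=np.array([[np.cos(th),-np.sin(th)],[np.sin(th),np.cos(th)]])
    o=B.mean(0)-R@A.mean(0)
    return o,np.degrees(th),1e3*np.linalg.norm(B-(A@R.T+o),axis=1).round(4)
E
python3 - <<'E'
from h import *
c=lambda u,v:(200+(u+.5)/2.6-.5,75+(v+.5)/2.6-.5)
S=[back("top",c(*p),.075) for p in[(35,216),(396,250),(413,63),(54,27)]]
o,y,r=fit([(0,.15),(0,-.15),(.16,-.15),(.16,.15)],S);print("shelf",o,y,r)
T=[back("top",c(*p),.028) for p in[(443,308),(549,317),(539,445),(431,436)]]+[back("top",c(477,561),.032)]
o2,y2,r2=fit([(.18,.045),(.18,-.045),(.07,-.045),(.07,.045),(-.03,0)],T);print("tray",o2,y2,r2)
def rt(a):a=np.radians(a);return np.array([[np.cos(a),-np.sin(a)],[np.sin(a),np.cos(a)]])
print("tray in shelf",rt(y).T@(o2-o),y2-y)
V=back("top",c(92,85),.11+.075);print("vase top",V, rt(y).T@(V[:2]-o))
s=arm.state();print("tool yaw",np.degrees(np.arctan2(s['tcp_rot'][1,0],s['tcp_rot'][0,0])))
E
```

```text
shelf [ 0.69653056 -0.01669103] -6.866464789439655 [2.9 3.1 2.7 1.8]
tray [ 0.4547221  -0.23133453] -6.775724695978947 [1.6 0.6 1.2 0.8 0.6]
tray in shelf [-0.21441222 -0.24201357] 0.09074009346070788
vase top [0.79349497 0.07354942 0.185     ] [0.08548017 0.10118585]
tool yaw 25.88040570948624
```

```bash
python3 -m jog '[[0,0,0,0,0,6.5,1],[0,0,0,0,0,6.5,1],[0,0,0,0,0,6.5,1],[0,0,0,0,0,6.5,1],[0,0,0,0,0,6.6,1],[0.01,-0.031,0,0,0,0,1],[0.01,-0.031,0,0,0,0,1],[0.01,-0.031,0,0,0,0,1],[0.01,-0.031,0,0,0,0,1],[0.01,-0.031,0,0,0,0,1],[0.01,-0.031,0,0,0,0,1],[0.01,-0.031,0,0,0,0,1]]' 25
cat >>h.py <<'E'
def togo(goal_xy,z,yaw):
    s=arm.state();R=s['tcp_rot'];d=np.array([*goal_xy,z])-s['eef_pos']
    y=np.degrees(np.arctan2(R[1,0],R[0,0]))
    print("t",s['t'],"pos",s['eef_pos'].round(4),"tool shift mm",(R.T@d*1e3).round(1),"turn z",round(y-yaw,2),"tilt",R[:2,2].round(4),"F",s['force'].round(1))
E
python3 -c "
from h import *
togo((.4448,-.2301),.30,-6.8)"
```

```text
t: 1.1
eef_pos: [0.3789, -0.3759, 0.4044]
tcp_rot: [[0.993, -0.117, -0.001], [-0.117, -0.993, 0.0], [-0.001, -0.0, -1.0]]
force: [0.8, -0.0, -0.3]
opening: 0.997
grasp_force: 0.0
t 1.1 pos [ 0.3789 -0.3759  0.4044] tool shift mm [  48.4 -152.4  104.4] turn z 0.07 tilt [-0.0005  0.0003] F [ 0.8 -0.  -0.3]
```

```bash
python3 -m jog '[[0.008,-0.025,0.017,0,0,0,1],[0.008,-0.025,0.017,0,0,0,1],[0.008,-0.025,0.017,0,0,0,1],[0.008,-0.025,0.017,0,0,0,1],[0.008,-0.025,0.017,0,0,0,1],[0.008,-0.025,0.017,0,0,0,1],[0,0,0,0,0,0,1],[0,0,0,0,0,0,1],[0,0,0,0,0,0,1]]'
python3 - <<'E'
from h import *
import cv2
togo((.4448,-.2301),.195,-6.8)
im=arm.read_camera("wrist");cv2.imwrite("pics/w1.png",im[:,:,::-1])
m=arm.camera_model("wrist");print(m)
E
```

```text
t: 1.85
eef_pos: [0.4437, -0.2347, 0.3027]
tcp_rot: [[0.993, -0.117, -0.0], [-0.117, -0.993, -0.0], [-0.0, 0.001, -1.0]]
force: [0.2, -0.4, 0.4]
opening: 0.998
grasp_force: 0.0
t 1.85 pos [ 0.4437 -0.2347  0.3027] tool shift mm [  0.5  -4.8 107.7] turn z 0.06 tilt [-0.0003 -0.0005] F [ 0.2 -0.4  0.4]
{'K': array([[325.1922621 ,   0.        , 278.50403982],
       [  0.        , 325.1922621 , 210.62643698],
       [  0.        ,   0.        ,   1.        ]]), 'T_tool_cam': array([[ 4.13521266e-04, -9.59218763e-01, -2.82664453e-01,
         7.94864564e-02],
       [ 9.99999906e-01,  3.60757876e-04,  2.38712379e-04,
         5.38242031e-04],
       [-1.27003965e-04, -2.82664525e-01,  9.59218823e-01,
         1.88082994e-02],
       [ 0.00000000e+00,  0.00000000e+00,  0.00000000e+00,
         1.00000000e+00]])}
```

View pics/w1.png

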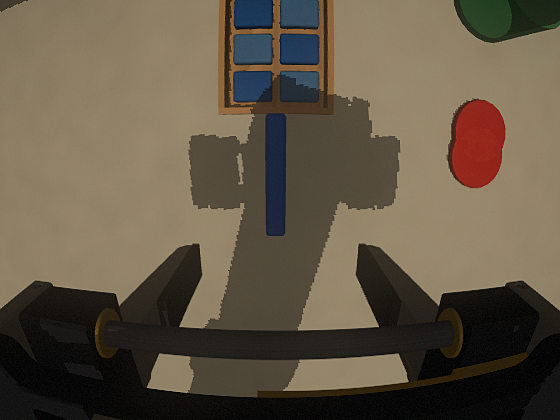

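Wrist view: handle end at (275,236), handle root at (275,114), near tray corners at (219,113) and (334,114). It sits squarely between the fingers.

```bash
cat >>h.py <<'E'
def wback(uv,z,s):
    m=arm.camera_model("wrist");K=m['K'];T=m['T_tool_cam']
    d=np.array(uv)-K[:2,2];r=np.hypot(*d);th=r/K[0,0]
    ray=np.array([*(d/r*np.sin(th)),np.cos(th)])
    R=s['tcp_rot'];c=R@T[:3,3]+s['eef_pos'];w=R@T[:3,:3]@ray
    return c+w*(z-c[2])/w[2]
E
python3 - <<'E'
from h import *
s=arm.state()
P=[wback((275.5,236),.032,s),wback((219,113),.028,s),wback((334,114),.028,s)]
o,y,r=fit([(-.03,0),(.07,.045),(.07,-.045)],P);print(o,y,r)
a=np.radians(y);g=o-.01*np.array([np.cos(a),np.sin(a)])
togo(g,.195,y)
E
```

```text
[ 0.45718655 -0.2354833 ] -7.327551279730661 [0.1 0.2 0.1]
t 1.9 pos [ 0.4436 -0.2353  0.3031] tool shift mm [  3.4  -1.6 108.1] turn z 0.52 tilt [ 0.0004 -0.0009] F [-0.2 -0.3  0.2]
```

```bash
python3 -m jog '[[0.002,-0.002,0.02,0,0,0.3,1],[0,0,0.025,0,0,0,1],[0,0,0.025,0,0,0,1],[0,0,0.02,0,0,0,1],[0,0,0.012,0,0,0,1],[0,0,0.006,0,0,0,1],[0,0,0,0,0,0,1],[0,0,0,0,0,0,1]]' 
python3 -c "
from h import *
togo((.4472,-.2342),.195,-7.1)"
```

```text
t: 2.57
eef_pos: [0.4461, -0.2333, 0.1953]
tcp_rot: [[0.992, -0.124, 0.001], [-0.124, -0.992, -0.001], [0.001, 0.001, -1.0]]
force: [0.9, -0.8, 1.1]
opening: 1.001
grasp_force: 0.0
t 2.5667 pos [ 0.4461 -0.2333  0.1953] tool shift mm [1.2 0.8 0.3] turn z 0.01 tilt [ 0.0008 -0.0007] F [ 0.9 -0.8  1.1]
```

```bash
python3 -m jog '[[0,0,0,0,0,0,-1],[0,0,0,0,0,0,-1],[0,0,0,0,0,0,-1],[0,0,0,0,0,0,-1],[0,0,0,0,0,0,-1],[0,0,0,0,0,0,-1],[0,0,0,0,0,0,-1],[0,0,0,0,0,0,-1]]' 15
```

```text
t: 3.23
eef_pos: [0.4461, -0.2323, 0.1947]
tcp_rot: [[0.993, -0.122, -0.0], [-0.122, -0.993, -0.0], [-0.0, 0.0, -1.0]]
force: [-0.5, 0.2, -0.6]
opening: 0.44
grasp_force: 0.0
```

```bash
python3 -m jog '[[0,0,0,0,0,0,-1],[0,0,0,0,0,0,-1],[0,0,0,0,0,0,-1],[0,0,0,0,0,0,-1],[0,0,0,0,0,0,-1],[0,0,0,0,0,0,-1],[0,0,0,0,0,0,-1],[0,0,0,0,0,0,-1]]' 15
```

```text
t: 3.9
eef_pos: [0.4461, -0.2323, 0.1946]
tcp_rot: [[0.993, -0.122, -0.0], [-0.122, -0.993, -0.0], [-0.0, 0.0, -1.0]]
force: [-0.5, -0.4, -1.3]
opening: 0.168
grasp_force: 15.0
```

```bash
python3 -m jog '[[-0.004,-0.004,0,0,0,0,-1],[-0.006,-0.008,0,0,0,0,-1],[-0.006,-0.012,0,0,0,0,-1],[-0.004,-0.012,0,0,0,0,-1],[0,-0.012,0,0,0,0,-1],[0,-0.012,0,0,0,0,-1],[0,-0.012,0,0,0,0,-1],[0,-0.012,0,0,0,0,-1],[0,-0.012,0,0,0,0,-1],[0,-0.012,0,0,0,0,-1],[0,-0.012,0,0,0,0,-1],[0,-0.012,0,0,0,0,-1]]' 30
```

```text
t: 4.9
eef_pos: [0.4416, -0.0971, 0.1947]
tcp_rot: [[0.993, -0.122, -0.001], [-0.122, -0.993, 0.0], [-0.001, -0.0, -1.0]]
force: [0.2, -1.0, -1.8]
opening: 0.169
grasp_force: 30.0
```

```bash
python3 -m jog '[[0,-0.012,0,0,0,0,-1],[0,-0.012,0,0,0,0,-1],[0,-0.012,0,0,0,0,-1],[0,-0.012,0,0,0,0,-1],[0,-0.012,0,0,0,0,-1],[0,-0.012,0,0,0,0,-1],[0,-0.012,0,0,0,0,-1],[0,-0.012,0,0,0,0,-1],[0,-0.008,0,0,0,0,-1],[0,-0.004,0,0,0,0,-1],[0,0,0,0,0,0,-1],[0,0,0,0,0,0,-1]]'
python3 - <<'E'
from h import *
import cv2
togo((.4472,-.2342),.195,-7.1)
im=arm.read_camera("wrist");cv2.imwrite("pics/w2.png",im[:,:,::-1])
im=arm.read_camera("top");cv2.imwrite("pics/t2.png",im[:,:,::-1])
cv2.imwrite("pics/c2.png",cv2.resize(im[70:300,140:400,::-1],None,fx=2.5,fy=2.5,interpolation=cv2.INTER_CUBIC))
E
```

```text
t: 5.9
eef_pos: [0.4551, 0.0089, 0.1946]
tcp_rot: [[0.993, -0.12, -0.001], [-0.12, -0.993, 0.0], [-0.001, -0.0, -1.0]]
force: [-1.8, 2.1, -1.2]
opening: 0.171
grasp_force: 30.0
t 5.9 pos [0.4551 0.0089 0.1946] tool shift mm [ 21.3 242.2  -0.4] turn z 0.21 tilt [-0.0007  0.0001] F [-1.8  2.1 -1.2]
```

View pics/w2.png

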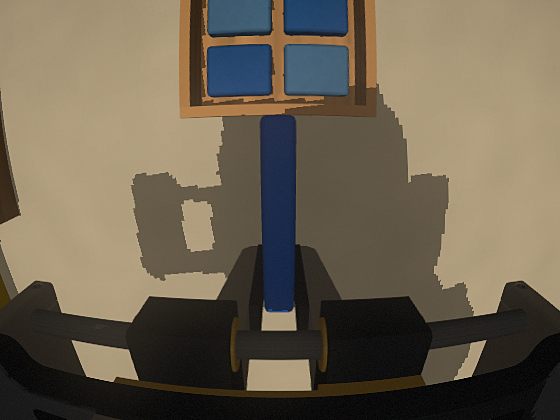

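View pics/c2.png

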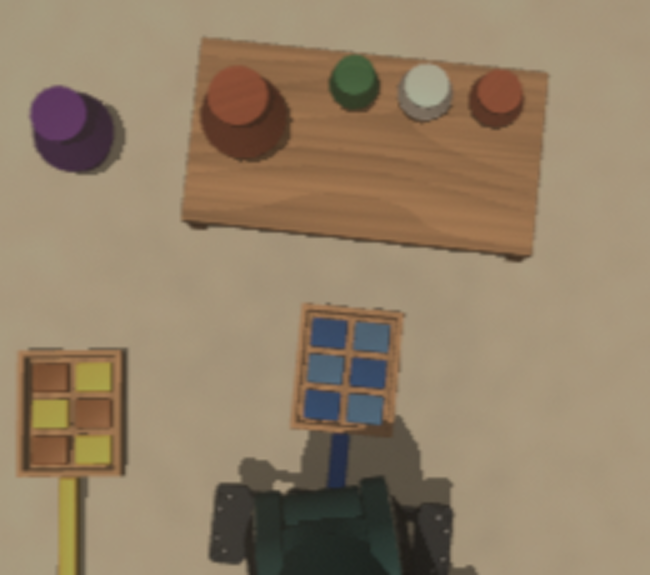

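The wrist view shows the handle between the pads, with its end at (278,310). The top crop shows the tray in front of the shelf, with corners at (303,304), (403,312), (391,436) and (292,428).

```bash
python3 - <<'E'
from h import *
c=lambda u,v:(140+(u+.5)/2.5-.5,70+(v+.5)/2.5-.5)
S=[back("top",c(*p),.075) for p in[(182,220),(532,255),(548,72),(203,38)]]
o,y,r=fit([(0,.15),(0,-.15),(.16,-.15),(.16,.15)],S);print("shelf",o,y,r)
T=[back("top",c(*p),.028) for p in[(303,304),(403,312),(391,436),(292,428)]]
o2,y2,r2=fit([(.18,.045),(.18,-.045),(.07,-.045),(.07,.045)],T);print("tray",o2,y2,r2)
a=np.radians(y);R=np.array([[np.cos(a),-np.sin(a)],[np.sin(a),np.cos(a)]])
print("tray in shelf",R.T@(o2-o),y2-y)
s=arm.state();print("tcp in shelf",R.T@(s['eef_pos'][:2]-o),"shelf x in tool",s['tcp_rot'].T@[*R[:,0],0])
p=[wback(q,.028,s) for q in[(180,116),(377,118)]]+[wback((278,311),.032,s)]
print("tray by wrist",fit([(.07,.045),(.07,-.045),(-.03,0)],p))
E
```

```text
shelf [ 0.69645982 -0.01680879] -7.027696404512816 [1.4 1.5 1.7 2. ]
tray [0.46391417 0.00751994] -6.342859539288674 [1.6 0.8 2.2 1.5]
tray in shelf [-0.23377516 -0.0043058 ] 0.6848368652241419
tcp in shelf [-0.24242124 -0.00455614] shelf x in tool [ 9.99999329e-01  1.10138609e-03 -3.57900335e-04]
tray by wrist (array([0.46650144, 0.00665861]), np.float64(-7.266527856858157), array([0.6, 0.7, 0.8]))
```

```bash
python3 -m jog '[[0.006,0,0,0,0,0,-1],[0.012,0,0,0,0,0,-1],[0.012,0,0,0,0,0,-1],[0.012,0,0,0,0,0,-1],[0.012,0,0,0,0,0,-1],[0.012,0,0,0,0,0,-1],[0.012,0,0,0,0,0,-1],[0.012,0,0,0,0,0,-1],[0.012,0,0,0,0,0,-1]]'
```

```text
t: 6.75
eef_pos: [0.557, -0.0051, 0.1946]
tcp_rot: [[0.992, -0.124, -0.002], [-0.124, -0.992, -0.0], [-0.002, 0.001, -1.0]]
force: [-2.9, 0.7, 4.0]
opening: 0.173
grasp_force: 30.0
```

```bash
python3 -m jog '[[0.012,0,0,0,0,0,-1],[0.012,0,0,0,0,0,-1],[0.012,0,0,0,0,0,-1],[0.012,0,0,0,0,0,-1],[0.012,0,0,0,0,0,-1],[0.012,0,0,0,0,0,-1],[0.006,0,0,0,0,0,-1],[0.002,0,0,0,0,0,-1],[0,0,0,0,0,0,-1],[0,0,0,0,0,0,-1]]'
python3 - <<'E'
from h import *
import cv2
s=arm.state();a=np.radians(-7.03);R=np.array([[np.cos(a),-np.sin(a)],[np.sin(a),np.cos(a)]])
print("tcp in shelf",R.T@(s['eef_pos'][:2]-[.6965,-.0168]),s['force'])
im=arm.read_camera("top")
cv2.imwrite("pics/c3.png",cv2.resize(im[70:300,140:400,::-1],None,fx=2.5,fy=2.5,interpolation=cv2.INTER_CUBIC))
im=arm.read_camera("wrist");cv2.imwrite("pics/w3.png",im[:,:,::-1])
E
```

```text
t: 7.58
eef_pos: [0.6363, -0.0147, 0.1947]
tcp_rot: [[0.992, -0.123, 0.001], [-0.123, -0.992, -0.001], [0.001, 0.0, -1.0]]
force: [1.5, -0.9, -1.0]
opening: 0.17
grasp_force: 30.0
tcp in shelf [-0.0600015  -0.00527242] [ 1.52663222 -0.93779683 -0.99756895]
```

View pics/w3.png

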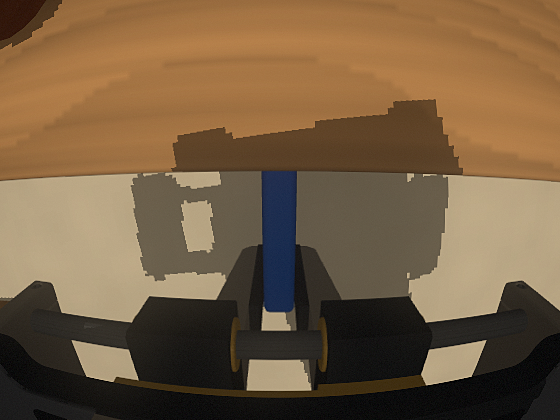

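The handle is square to the board edge (row 172), and the tray is fully hidden under the board. Release and back off.

```bash
python3 -m jog '[[0,0,0,0,0,0,0],[0,0,0,0,0,0,0],[0,0,0,0,0,0,0],[0,0,0,0,0,0,0],[0,0,0,0,0,0,0],[0,0,0,0,0,0,0],[0,0,0,0,0,0,0],[0,0,0,0,0,0,0]]'
```

```text
t: 8.35
eef_pos: [0.6362, -0.0139, 0.1947]
tcp_rot: [[0.993, -0.122, -0.0], [-0.122, -0.993, -0.0], [-0.0, 0.0, -1.0]]
force: [0.1, 0.1, -0.8]
opening: 0.499
grasp_force: 0.0
```

```bash
python3 -m jog '[[0,0,-0.005,0,0,0,0],[0,0,-0.015,0,0,0,0],[0,0,-0.025,0,0,0,0],[-0.01,0,-0.025,0,0,0,0],[-0.02,0,-0.025,0,0,0,0],[-0.03,0,-0.02,0,0,0,0],[-0.03,0,-0.02,0,0,0,0],[-0.03,0,-0.01,0,0,0,0],[-0.03,0,0,0,0,0,0],[-0.02,0,0,0,0,0,0],[0,0,0,0,0,0,0],[0,0,0,0,0,0,0]]'
python3 - <<'E'
from h import *
import cv2
im=arm.read_camera("top")
cv2.imwrite("pics/c4.png",cv2.resize(im[70:300,140:400,::-1],None,fx=2.5,fy=2.5,interpolation=cv2.INTER_CUBIC))
im=arm.read_camera("wrist");cv2.imwrite("pics/w4.png",im[:,:,::-1])
E
```

```text
t: 9.35
eef_pos: [0.4671, 0.0069, 0.3413]
tcp_rot: [[0.993, -0.122, 0.003], [-0.122, -0.993, 0.0], [0.003, -0.0, -1.0]]
force: [0.6, -0.5, 1.0]
opening: 0.499
grasp_force: 0.0
```

View pics/c4.png

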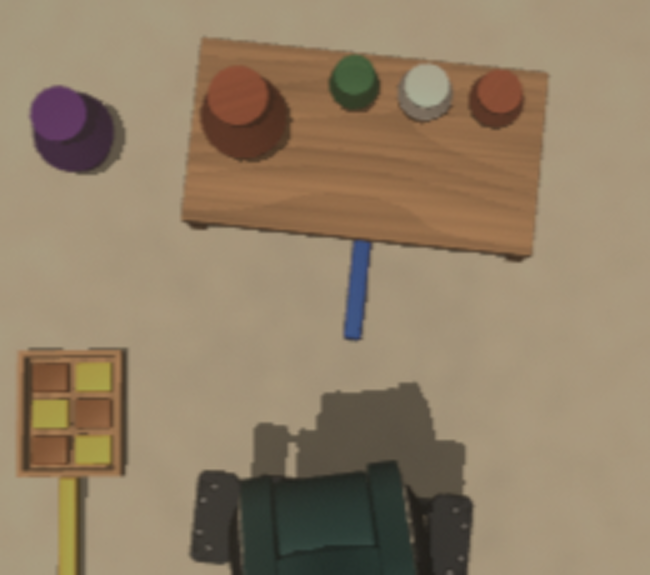

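View pics/w4.png

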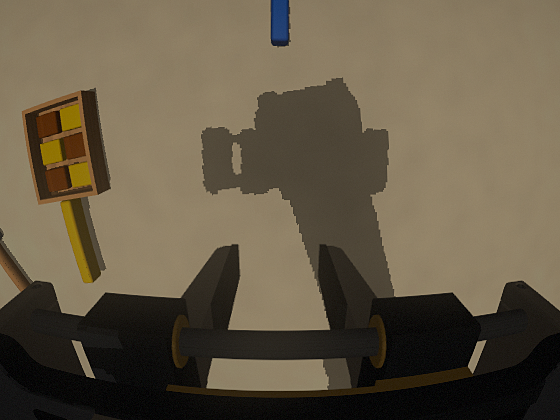

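Only the handle is out, from (362,242) to (353,338), straight and square to the edge. The vase and the yellow tray haven't moved, and the gripper is clear.

```bash
python3 -c "
from rig import arm
print(arm.finish_job())"
```

```text
the job is handed in; nothing more can be done
None
```

The blue-handled tray is fully under the shelf with only its handle sticking straight out in front, the vase and yellow tray are untouched, the gripper has let go and is clear, and the job is handed in.

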